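# Hang the lift-off gate of the lug nut bay and shut it

## Robot

A 6-joint arm with a two-finger parallel gripper is mounted at the origin on the work surface. World frame = base frame: x ahead of the robot, y to its left, z up, the work surface at z = 0. Lengths are in m, angles in rad, forces in N, time in s.
With the tool pointing down it reaches from about 0.3 to 0.825 m from the base axis. Payload 5.4 kg.
Tool frame: the origin (TCP) lies between the finger pads; the fingertips stand 17 mm ahead of it and the grasp point (between the pads) lies 2 mm behind it; z points along the fingers, y is the line along which they close (so a half turn about z gives the same grasp; the last joint's range is limited). The gripper opens to 92 mm and grips with 3 to 60 N. Pads are 20 mm wide; open, the fingers measure 128 mm over their backs; the gripper's body (75 mm by 189 mm) begins 69 mm behind the grasp point.
Start: joints at [1.131, 0.158, 1.597, -0, 1.386, -0.21], TCP at [0.131, 0.56, 0.232] pointing down, gripper open.
Joint ranges: [-2.91, 2.91], [-0.94, 2.29], [0.18, 2.7], [-1.29, 4.43], [0.17, 2.64], [-3, 3]. Speed limits (rad/s): [2.57, 2.57, 3.14, 3.14, 3.14, 3.14].

## Interface

Orientations are given as a rotation vector (axis times angle).
In Python, from cell import robot gives the robot as it stands.
- The arm moves only by the tool jog_arm, never from a script. Its argument "plan" is a list of rows, each an object with "fingers": the opening, from 0 (shut) to 1 (fully open); "dp": the shift along the tool's x, y, z in units of 25 mm (1.0 is 25 mm), a list of three; "twist": the turn about the tool's z in units of 5 degrees (1.0 is 5 degrees). A call has 1 to 10 rows; each row shifts and turns the commanded pose from where the row before left it, along the tool's axes as they then stand; what a row does not reach is not made up. A row lasts 1/10 s, in which the tool goes at most 50 mm and 8.59 degrees, less where a joint would pass 70% of its speed; a pose out of reach is approached as far as the arm can. A call with a number of a shift or a turn outside -1 to 1 is refused whole. A call with a gripper value outside its range is refused whole. The fingers move at their own pace and stop on an object; "squeeze" is the grip in N (left out, the last holds). Time passes only in rows, so rows that do not move let the fingers close. It gives the time, the measured TCP pose, the force, the opening and the grip force at its end, in the units of the state.
- robot.get_obs(): the state, without advancing time (a new reading comes with each control period).
- robot.grab_frame(name): name is "scene" or "top" or "wrist"; returns a dict with "img" (480x640x3 uint8, red, green, blue), "fx", "fy", "cx", "cy" (pixels), "T" (4x4, takes a point from camera to world coordinates); the wrist camera has in their place "T_tool_cam" (4x4, takes a point from camera to tool coordinates, whose origin is the TCP and whose axes are the flange's). Camera axes: x right, y up, looking along -z (the intrinsics and any distortion apply to the point x, -y, -z); pixel columns grow to the right and rows downward; lengths in m; the calibration is good to about 2 mm. The wrist camera is an equidistant fisheye: a pixel r from the principal point sees the ray r / f radians off the axis. A picture is of the moment at which its call begins: read the wrist's pose just before it. There is no depth.
- robot.finish_job(): hands the job in; it is judged then, once.
The state is a dict: "t": time; "qpos": joint angles; "joint_velocities": joint speeds; "joint_efforts": joint torques, N m; "tool_pos": TCP position; "tool_rot": TCP orientation; "wrist_force": force on the tool from outside, world axes, zero at the start; "torque": the same for the moment, N m; "grip_width": finger opening in m; "grasp_force": force on a finger pad.
Only numpy, scipy, OpenCV 4.12 (cv2) and the standard library are available. Lean on these libraries where they do the work, as an engineer would, in place of code of your own. Each camera call takes 0.05 s, during which the arm holds its last target. There are 200 camera calls.

## Task

Take the yellow lift-off gate out of its wooden parking rack and hang it, standing clearly open towards the robot, on the hinge post of the lug nut bay: both knuckles together over the two upright pins, fully down on their shoulders. The pins stand a little off their marked place, so feel for them with a light touch and never force the gate; once it hangs open and fully down, swing it gently shut against the rubber bumper of the keeper post and let go, leaving the nut tray, socket rail, extension bar and cap cup undisturbed.

Things in the scene. Friction and masses are not known exactly. Their poses are not given: they have to be found in the camera images.
- gate: Yellow steel lift-off gate, 0.25-0.5 kg, upright in the rack at first. Origin on the common axis of its two knuckles, at the lower knuckle's underside; z up the axis; leaf along +x, thickness along y. Leaf: frame x 22 to 178, z -20 to 134, y -6 to 6 mm, three 8 mm bars inside. Centre of mass near x 90 mm.
- gate_grip (a point): Middle of the gate's top rail, at x 90, y 0, z 122 mm in the gate's frame, over the centre of mass. The rail is 24 mm high (z 110 to 134) and 12 mm thick: pinch it across its thickness from above.
- gate_upper (a point): On the knuckle axis at the upper knuckle's underside (z 80 mm in the gate's frame). Both knuckles: steel tubes, bore 12, outside 22, length 20 mm (z 0-20 and 80-100), joined to the leaf by 8 mm thick straps at the same heights; between the straps the gap from the axis to the leaf is 22 mm. The bores are greased: hung, the gate swings easily.
- gate_end (a point): The far end of the gate's top rail, mid thickness: at x 178, y 0, z 122 mm in the gate's frame.
- station: Fixed lug nut bay with hinge post and keeper post. Origin on the marked hinge axis at shelf level, z up. Hinge post: dark steel, 30 mm square, 140 high, centred at y +47 mm. Shut, the leaf lies along -y; it opens towards -x (along -x at 90 degrees open). Hung fully down, the gate's origin is at z 45 mm. Plywood walls 60 mm high behind, to x 224, y -206 to 62 mm.
- marked_axis (a point): Marked hinge axis at lower shoulder height (z 45 mm above the station's origin). The true pin axis is vertical but stands 3.5 mm from the marked one (eccentric bushes), in an unknown horizontal direction, new each time; it does not move. Pins: two, steel, upright, 10 mm diameter, 16 mm tall, 0.8 mm chamfer, feet on brass shoulder discs 18 mm wide at z 45 and 125 mm.
- upper_arm (a point): Marked axis at the upper shoulder (z 125 mm in the station's frame). Each shoulder is carried by an arm 18 mm wide from the post (+y side) to 9 mm past the axis; arm undersides at z 33 and 113 mm. So the lower knuckle must come in sideways from the open side, between the lower pin's top (z 61 mm) and the upper arm's underside (113 mm), before lowering.
- bumper (a point): Centre of the face of the rubber bumper on the keeper post, at x 6, y -179, z 95 mm in the station's frame, facing -x; 24 mm wide, z 70 to 120. The shut gate's end rests on it. The keeper post is 30 mm square, 130 mm high, behind it.
- rack: Fixed wooden parking rack, base 100 x 90 x 12 mm. Origin at shelf level under its middle. A 15 mm groove runs along its x between cheeks 90 mm long whose tops are 55 mm above the shelf. The gate stands in it on its bottom rail, axes as the rack's, gate origin at x -95, z 32 mm in the rack's frame. Lift it 60 mm to clear.
- tray: Stainless tray of acorn lug nuts, 120 x 150 x 35 mm, standing in the bay behind the gate; origin centre of underside.
- socket_rail: Orange plastic rail with six upright sockets, 200 x 32 x 40 mm along its x; origin centre of underside.
- extension_bar: Chrome extension bar lying along its x, 160 mm long, 19 mm thick; origin under its middle.
- cap_cup: Blue hard silicone cup for valve caps, 64 mm rim diameter, 55 mm high; origin centre of underside.

How it is judged:
On the way, in this order (a step that is already met when the one before it is completed fails the run):
1. the gate hangs fully down on both pins, standing open by at least about 17 degrees (its end 50 mm or more on the robot's side of shut) (z of gate in the frame of station between 0.042 and 0.0485 m and horizontal distance between gate and station below 0.008 m and angle between gate's own z axis and vertical below 0.07 rad and x of gate_end in the frame of station below -0.05 m), for 0.2 s.
2. the gate, still fully down, is shut against the bumper (z of gate in the frame of station between 0.042 and 0.0485 m and horizontal distance between gate and station below 0.008 m and angle between gate's own z axis and vertical below 0.07 rad and x of gate_end in the frame of station between -0.01 and 0.012 m and y of gate_end in the frame of station below -0.15 m), for 0.2 s.
At the end, for the whole second after the job is handed in: The gate hangs on both pins, upright within 4 degrees, its origin 42 to 48.5 mm above the station's and within 8 mm of the marked axis; it is shut, its end within 10 mm of the bumper line, at rest and released (all of step 2 and linear speed of gate below 0.02 m/s and angular speed of gate below 0.1 rad/s); the robot touches nothing.
It fails at once if the lug nut tray is shifted more than 20 mm (distance of tray from where it was at the start of the episode above 0.02 m).
It fails at once if the socket rail is shifted more than 20 mm (distance of socket_rail from where it was at the start of the episode above 0.02 m).
It fails at once if the extension bar is shifted more than 20 mm (distance of extension_bar from where it was at the start of the episode above 0.02 m).
It fails at once if the valve cap cup is shifted more than 20 mm (distance of cap_cup from where it was at the start of the episode above 0.02 m).
It fails at once if the gate is pressed against the hinge post, pins or keeper with more than 60 N in all (its hanging weight alone makes about 13 N) (contact force between gate and station above 60 N).
It also fails if it takes over 67 s, if anything falls off the work surface, if the arm or the gripper's body presses on something with over 40 N, if the wrist force passes 120 N, or if a joint passes its speed limit or range.

## Working session

There is one attempt and no reset: what is moved stays moved. The work goes in short steps, Python scripts to look and compute and a tool call to move; the robot and the scene stay as the last step left them, time stands still between calls to the robot, and variables do not carry over. Pictures are saved under pics/ and viewed, at most 10 in all, crops included, and the job is handed in when it is done.

Besides the shell and the picture viewer there is one more tool, called after "Request:" as name([rows], argument=value, ...), one row to a line, values as JSON. jog_arm: Moves the arm, as the interface text tells. Shifts and turns lie within -1 to 1; 1 stands for 25 mm of shift or 5 degrees of turn. Its arguments: {"type":"object","properties":{"plan":{"type":"array"},"squeeze":{"type":"number"}},"required":["plan"]}

```bash
mkdir -p pics; ls; python3 - <<'E'
from cell import robot
import cv2,numpy as np,pickle
o=robot.get_obs();print({k:np.round(v,3) for k,v in o.items()})
d={}
for n in ["scene","top","wrist"]:
    f=robot.grab_frame(n);d[n]=f
    cv2.imwrite(f"pics/{n}0.png",f["img"][:,:,::-1])
    print(n,{k:np.round(v,4) for k,v in f.items() if k!="img"})
pickle.dump((o,d),open("f0.pkl","wb"))
E
```

```text
pics
{'t': np.float64(0.0), 'qpos': array([ 1.131,  0.159,  1.598, -0.   ,  1.386, -0.21 ]), 'joint_velocities': array([ 0.   , -0.002,  0.001,  0.   , -0.002,  0.001]), 'joint_efforts': array([ 1.0000e-03, -3.8556e+01, -3.2212e+01,  7.0000e-02,  3.8000e-02,
       -0.0000e+00]), 'tool_pos': array([0.131, 0.559, 0.231]), 'tool_rot': array([-3.60e-01, -3.12e+00,  3.00e-03]), 'wrist_force': array([-0.039, -0.051, -0.244]), 'torque': array([ 0.027,  0.048, -0.015]), 'grasp_force': np.float64(0.0), 'grip_width': np.float64(0.092)}
scene {'fx': np.float64(468.7833), 'fy': np.float64(468.7833), 'cx': np.float64(324.3727), 'cy': np.float64(240.4864), 'T': array([[ 0.857 , -0.4003,  0.3245,  0.9242],
       [ 0.5153,  0.6619, -0.5444, -0.7051],
       [ 0.0032,  0.6338,  0.7735,  1.0919],
       [ 0.    ,  0.    ,  0.    ,  1.    ]])}
top {'fx': np.float64(435.2693), 'fy': np.float64(435.2693), 'cx': np.float64(319.63), 'cy': np.float64(248.4601), 'T': array([[-0.0037,  0.9876, -0.157 ,  0.3598],
       [-1.    , -0.003 ,  0.0045, -0.0419],
       [ 0.004 ,  0.1571,  0.9876,  1.1203],
       [ 0.    ,  0.    ,  0.    ,  1.    ]])}
wrist {'fx': np.float64(371.6483), 'fy': np.float64(371.6483), 'cx': np.float64(317.0619), 'cy': np.float64(238.2816), 'T_tool_cam': array([[-6.000e-04,  9.661e-01,  2.582e-01,  7.390e-02],
       [ 1.000e+00,  8.000e-04, -6.000e-04, -5.000e-04],
       [-7.000e-04,  2.582e-01, -9.661e-01, -1.523e-01],
       [ 0.000e+00,  0.000e+00,  0.000e+00,  1.000e+00]])}
```

View pics/top0.png

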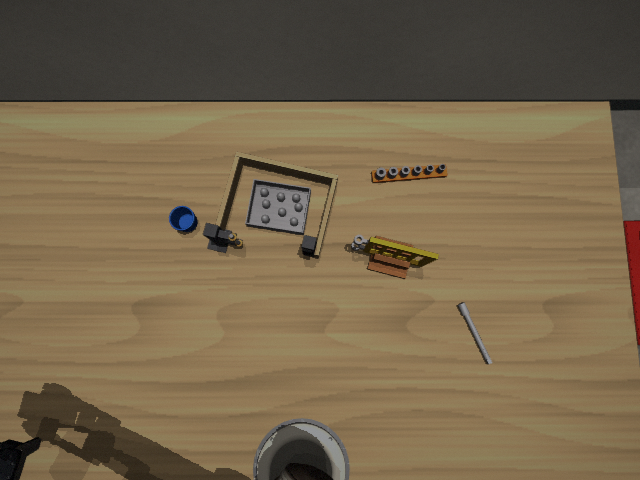

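View pics/scene0.png

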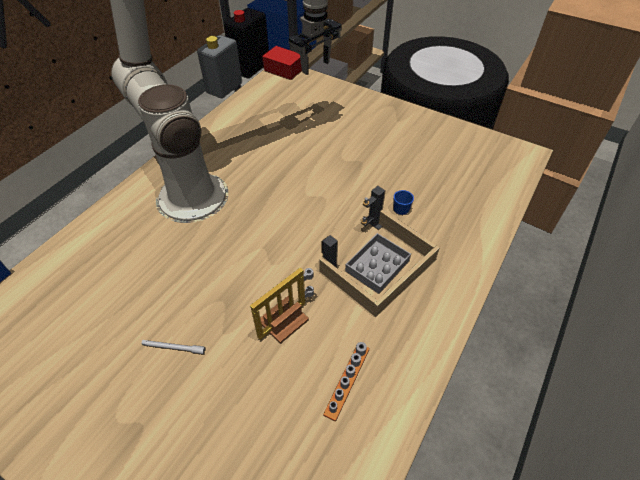

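The top view shows the station with its hinge post at (215,233), keeper post at (310,243) and open side facing the robot. The gate stands in the rack with its knuckles at (358,241) and its end at (437,257). The bar is at (475,333), the rail at (409,173) and the cup at (183,218).

```bash
python3 - <<'E'
import pickle,cv2
o,d=pickle.load(open("f0.pkl","rb"))
im=d["top"]["img"][:,:,::-1]
a=cv2.resize(im[145:275,190:340],None,fx=4,fy=4,interpolation=cv2.INTER_CUBIC)
b=cv2.resize(im[225:285,340:445],None,fx=7,fy=7,interpolation=cv2.INTER_CUBIC)
cv2.imwrite("pics/a.png",a);cv2.imwrite("pics/b.png",b)
E
```

```text
(no output)
```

View pics/a.png

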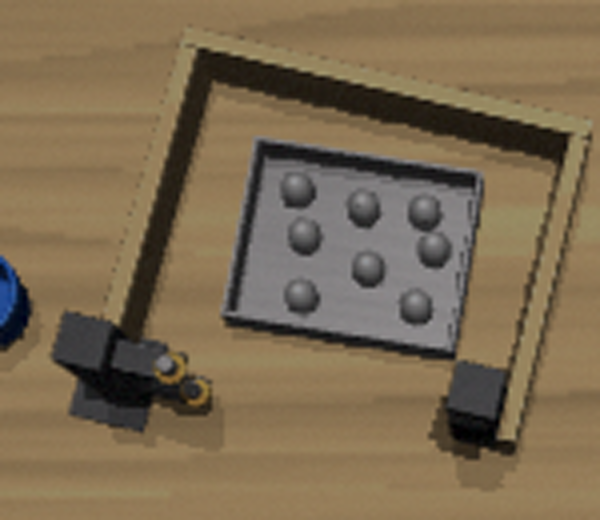

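View pics/b.png

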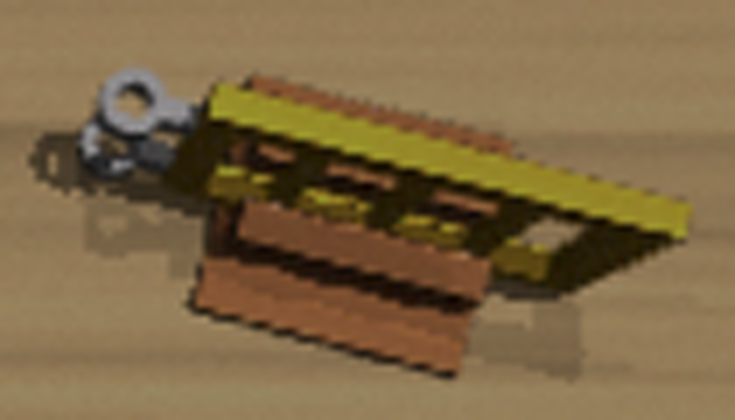

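```bash
cat > h.py <<'E'
import numpy as np
from scipy.optimize import least_squares
from scipy.spatial.transform import Rotation as R
def proj(f,P,T=None):
    T=f["T"] if T is None else T
    p=(np.asarray(P)-T[:3,3])@T[:3,:3]; 
    return np.c_[f["cx"]+f["fx"]*p[:,0]/-p[:,2], f["cy"]-f["fy"]*p[:,1]/-p[:,2]]
def wT(o,f):
    T=np.eye(4);T[:3,:3]=R.from_rotvec(o["tool_rot"]).as_matrix();T[:3,3]=o["tool_pos"];return T@f["T_tool_cam"]
def projw(f,P,T):
    p=(np.asarray(P)-T[:3,3])@T[:3,:3]; r=np.hypot(p[:,0],p[:,1]);th=np.arctan2(r,-p[:,2])
    return np.c_[f["cx"]+f["fx"]*th*p[:,0]/r, f["cy"]-f["fx"]*th*p[:,1]/r]
def place(q,L):
    L=np.asarray(L,float)/1000;c,s=np.cos(q[2]),np.sin(q[2])
    return np.c_[q[0]+c*L[:,0]-s*L[:,1], q[1]+s*L[:,0]+c*L[:,1], L[:,2]]
def fit(f,L,uv,q0,T=None,pr=proj):
    r=least_squares(lambda q:(pr(f,place(q,L),T)-uv).ravel(),q0)
    return r.x,np.round(r.fun.reshape(-1,2),2)
def back(f,uv,z):
    T=f["T"];d=np.array([(uv[0]-f["cx"])/f["fx"],-(uv[1]-f["cy"])/f["fy"],-1])@T[:3,:3].T
    return T[:3,3]+d*(z-T[2,3])/d[2]
E
python3 - <<'E'
import pickle;from h import *
o,d=pickle.load(open("f0.pkl","rb"));f=d["top"]
cr=lambda c,s,off:(np.array(c)+.5)/s-.5+off
ua=cr([(188,28),(590,122),(86,341)],4,[190,145])
q,r=fit(f,[(224,62,60),(224,-206,60),(0,47,140)],ua,[.5,.1,0]);print("station",q,np.degrees(q[2]),r.tolist())
m=place(q,[(0,0,45),(0,0,125)]);print("marked",m[0])
for n,c,z in [("updisc",(171,369),.125),("lowdisc",(195,391),.045),("uppin",(166,362),.141),("keeper",(478,389),.13)]:
    p=back(f,cr(c,4,[190,145]),z);dd=p[:2]-q[:2];c_,s_=np.cos(q[2]),np.sin(q[2]);print(n,p,"in st",[c_*dd[0]+s_*dd[1],-s_*dd[0]+c_*dd[1]])
ub=cr([(217,83),(692,203),(687,238),(208,112),(132,102)],7,[340,225])
g,r=fit(f,[(22,6,166),(178,6,166),(178,-6,166),(22,-6,166),(0,0,132)],ub,[.45,-.1,-1.7]);print("gate",g,np.degrees(g[2]),r.tolist(),"grip",place(g,[(90,0,154)]))
print("tool x,y",R.from_rotvec(o["tool_rot"]).as_matrix())
E
```

```text
station [ 0.54774705  0.15806615 -0.23693996] -13.57565959309803 [[-0.51, -0.19], [1.19, -0.26], [-0.61, 0.34]]
marked [0.54774705 0.15806615 0.045     ]
updisc [0.54591287 0.1562064  0.125     ] in st [np.float64(-0.0013464040705058334), np.float64(-0.0022383265055398306)]
lowdisc [0.54681914 0.1567198  0.045     ] in st [np.float64(-0.0005859619893008889), np.float64(-0.0015265416873259947)]
uppin [0.54699957 0.15599213 0.141     ] in st [np.float64(-0.000239761789951084), np.float64(-0.0021915271897544704)]
keeper [ 0.53271465 -0.02218535  0.13      ] in st [np.float64(0.02769788058619918), np.float64(-0.1787439589853884)]
gate [ 0.53898935 -0.1366712  -1.82829403] -104.7535316268238 [[-0.23, -0.37], [0.28, -0.1], [-0.14, 0.09], [-0.2, 0.61], [0.29, -0.24]] grip [[ 0.51606981 -0.22370392  0.154     ]]
tool x,y [[-9.73709448e-01  2.27792283e-01 -7.66268944e-04]
 [ 2.27793283e-01  9.73708061e-01 -1.68296420e-03]
 [ 3.62755990e-04 -1.81326906e-03 -9.99998290e-01]]
```

Request:
jog_arm([
  {"fingers":1,"dp":[0,0,0],"twist":1},
  {"fingers":1,"dp":[0,0,0],"twist":1},
  {"fingers":1,"dp":[0,0,0],"twist":1},
  {"fingers":1,"dp":[0,0,0],"twist":1},
  {"fingers":1,"dp":[0,0,0],"twist":1},
  {"fingers":1,"dp":[0,0,0],"twist":1},
  {"fingers":1,"dp":[0,0,0],"twist":1},
  {"fingers":1,"dp":[0,0,0],"twist":1},
  {"fingers":1,"dp":[0,0,0],"twist":1},
  {"fingers":1,"dp":[0,0,0],"twist":1},
])

```text
t: 1.15
tool_pos: [0.1309, 0.5596, 0.2312]
tool_rot: [1.65, 2.673, -0.001]
wrist_force: [0.1, -0.0, -0.6]
grip_width: 0.092
grasp_force: 0.0
```

Request:
jog_arm([
  {"fingers":1,"dp":[0,0,0],"twist":1},
  {"fingers":1,"dp":[0,0,0],"twist":1},
  {"fingers":1,"dp":[0,0,0],"twist":1},
  {"fingers":1,"dp":[0,0,0],"twist":1},
  {"fingers":1,"dp":[0,0,0],"twist":1},
  {"fingers":1,"dp":[0,0,0],"twist":1},
  {"fingers":1,"dp":[0,0,0],"twist":1},
  {"fingers":1,"dp":[0,0,0],"twist":1},
  {"fingers":1,"dp":[0,0,0],"twist":0.3},
])

```text
t: 2.05
tool_pos: [0.1309, 0.5597, 0.2312]
tool_rot: [2.488, 1.918, -0.001]
wrist_force: [0.7, 0.4, -0.8]
grip_width: 0.0921
grasp_force: 0.0
```

```bash
python3 - <<'E'
from h import *;from cell import robot
o=robot.get_obs();print(o["t"],o["tool_pos"],R.from_rotvec(o["tool_rot"]).as_matrix().round(3),o["qpos"])
E
```

```text
2.05 [0.13089526 0.5596553  0.23119535] [[ 0.255  0.967 -0.   ]
 [ 0.967 -0.255 -0.001]
 [-0.001 -0.    -1.   ]] [1.13087459e+00 1.58698707e-01 1.59747444e+00 2.52883456e-05
 1.38619767e+00 1.38840250e+00]
```

Request:
jog_arm([
  {"fingers":1,"dp":[-0.71,1,0],"twist":0},
  {"fingers":1,"dp":[-0.71,1,0],"twist":0},
  {"fingers":1,"dp":[-0.71,1,0],"twist":0},
  {"fingers":1,"dp":[-0.71,1,0],"twist":0},
  {"fingers":1,"dp":[-0.71,1,0],"twist":0},
  {"fingers":1,"dp":[-0.71,1,0],"twist":0},
  {"fingers":1,"dp":[-0.71,1,0],"twist":0},
  {"fingers":1,"dp":[-0.71,1,0],"twist":0},
  {"fingers":1,"dp":[-0.71,1,0],"twist":0},
  {"fingers":1,"dp":[-0.71,1,0],"twist":0},
])

```text
t: 3.05
tool_pos: [0.3285, 0.3238, 0.2315]
tool_rot: [2.486, 1.921, 0.0]
wrist_force: [0.1, 0.6, -0.4]
grip_width: 0.092
grasp_force: 0.0
```

Request:
jog_arm([
  {"fingers":1,"dp":[-0.71,1,0],"twist":0},
  {"fingers":1,"dp":[-0.71,1,0],"twist":0},
  {"fingers":1,"dp":[-0.71,1,0],"twist":0},
  {"fingers":1,"dp":[-0.71,1,0],"twist":0},
  {"fingers":1,"dp":[-0.71,1,0],"twist":0},
  {"fingers":1,"dp":[-0.71,1,0],"twist":0},
  {"fingers":1,"dp":[-0.71,1,0],"twist":0},
  {"fingers":1,"dp":[-0.71,1,0],"twist":0},
  {"fingers":1,"dp":[-0.71,1,0],"twist":0},
  {"fingers":1,"dp":[-0.71,1,0],"twist":0},
])

```text
t: 4.05
tool_pos: [0.5254, 0.0888, 0.2314]
tool_rot: [-2.486, -1.921, 0.0]
wrist_force: [0.4, 1.0, -0.2]
grip_width: 0.0918
grasp_force: 0.0
```

Request:
jog_arm([
  {"fingers":1,"dp":[0,0,0],"twist":0},
  {"fingers":1,"dp":[0,0,0],"twist":0},
])

```text
t: 4.25
tool_pos: [0.5246, 0.0897, 0.2313]
tool_rot: [-2.486, -1.919, 0.001]
wrist_force: [-0.4, -0.1, -0.2]
grip_width: 0.0919
grasp_force: 0.0
```

```bash
cat > snap.py <<'E'
import sys,cv2,pickle
from h import *;from cell import robot
def snap(name):
    o=robot.get_obs();f=robot.grab_frame("wrist");pickle.dump((o,f),open(name+".pkl","wb"))
    cv2.imwrite(f"pics/{name}.png",f["img"][:,:,::-1]);return o,f,wT(o,f)
E
python3 - <<'E'
from snap import *
o,f,T=snap("w1");print(o["t"],o["tool_pos"])
q=[.54775,.15807,-.23694];print(projw(f,place(q,[(0,0,45),(0,0,125),(0,0,141),(0,47,140),(6,-179,95)]),T).round(0))
E
```

```text
4.25 [0.52464689 0.0896819  0.23125081]
[[324. 142.]
 [327. 141.]
 [327. 141.]
 [326.  71.]
 [335. 348.]]
```

View pics/w1.png

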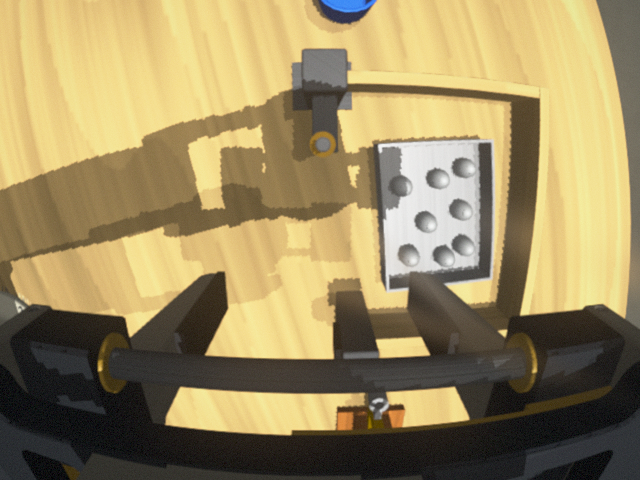

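The view shows the brass disc and pin at about (322,144). The marked axis is predicted at (327,141) and the post top centre at (325,71), which matches. So the pin is offset to the left and downward in the image. Next I measure it by colour.

```bash
python3 - <<'E'
import pickle,cv2;from h import *
o,f=pickle.load(open("w1.pkl","rb"));T=wT(o,f);q=np.array([.54775,.15807,-.23694])
hsv=cv2.cvtColor(f["img"],cv2.COLOR_RGB2HSV)[120:165,300:345]
m=((hsv[...,1]>130)&(hsv[...,0]<30)&(hsv[...,2]>60)).astype(np.uint8)
n,l,s,c=cv2.connectedComponentsWithStats(m);k=1+np.argmax(s[1:,4]);print(s[1:],c[1:])
cnt=cv2.findContours((l==k).astype(np.uint8),0,2)[0][0];e=cv2.fitEllipse(cv2.convexHull(cnt));print(e);uv=np.array(e[0])+[300,120]
g=cv2.cvtColor(f["img"],cv2.COLOR_RGB2GRAY)
for z in(.125,.141):
    r=least_squares(lambda p:(projw(f,[[p[0],p[1],z]],T)-uv).ravel(),q[:2]).x
    d=r-q[:2];print(z,r,"in st",d@[np.cos(q[2]),np.sin(q[2])],d@[-np.sin(q[2]),np.cos(q[2])])
im=cv2.resize(f["img"][40:170,280:400,::-1],None,fx=4.5,fy=4.5,interpolation=cv2.INTER_CUBIC);cv2.imwrite("pics/w1c.png",im)
print(projw(f,place(q,[(-15,32,140),(15,32,140),(15,62,140),(-15,62,140)]),T).round(1).tolist())
E
```

```text
[[  9  11  27  27 357]
 [  9  12   1   1   1]
 [  5  27   1   1   1]] [[21.72829132 24.2605042 ]
 [ 9.         12.        ]
 [ 5.         27.        ]]
((21.89023208618164, 24.230796813964844), (26.346899032592773, 26.740222930908203), 127.77422332763672)
0.125 [0.54414439 0.15703428] in st -0.003261755791694098 -0.0018531269948348396
0.141 [0.54398576 0.15718974] in st -0.0034524460808742982 -0.0017392433324135896
[[302.9, 93.4], [349.4, 92.8], [348.3, 48.8], [302.1, 49.4]]
```

View pics/w1c.png

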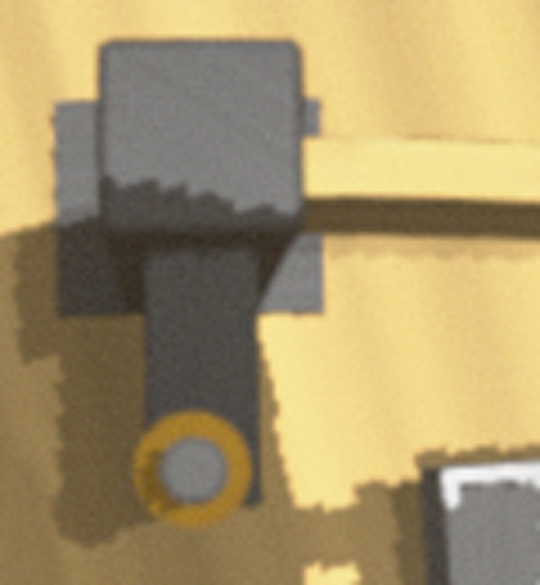

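Request:
jog_arm([
  {"fingers":1,"dp":[-1,0.24,0],"twist":0},
  {"fingers":1,"dp":[-1,0.24,0],"twist":0},
  {"fingers":1,"dp":[-1,0.24,0],"twist":0},
  {"fingers":1,"dp":[-1,0.24,0],"twist":0},
  {"fingers":1,"dp":[-1,0.24,0],"twist":0},
  {"fingers":1,"dp":[-1,0.24,0],"twist":0},
  {"fingers":1,"dp":[-1,0.24,0],"twist":0},
  {"fingers":1,"dp":[-1,0.24,0],"twist":0},
  {"fingers":1,"dp":[-1,0.24,0],"twist":0},
  {"fingers":1,"dp":[-1,0.24,0],"twist":0},
])

```text
t: 5.3
tool_pos: [0.5193, -0.1667, 0.2317]
tool_rot: [-2.485, -1.922, -0.0]
wrist_force: [0.8, -0.4, -0.5]
grip_width: 0.0917
grasp_force: 0.0
```

Request:
jog_arm([
  {"fingers":1,"dp":[-1,0.24,0],"twist":0},
  {"fingers":1,"dp":[-1,0.24,0],"twist":0},
  {"fingers":1,"dp":[-0.25,0,0],"twist":0},
  {"fingers":1,"dp":[0,0,0],"twist":0},
  {"fingers":1,"dp":[0,0,0],"twist":0},
])

```text
t: 5.8
tool_pos: [0.517, -0.2232, 0.2316]
tool_rot: [-2.485, -1.921, -0.001]
wrist_force: [0.2, 0.7, 0.3]
grip_width: 0.0916
grasp_force: 0.0
```

```bash
python3 - <<'E'
from snap import *
o,f,T=snap("w2");print(o["t"],o["tool_pos"])
g=[.53899,-.13667,-1.82829];print(projw(f,place(g,[(0,0,132),(90,0,166),(22,6,166),(22,-6,166)]),T).round(1).tolist())
im=cv2.resize(f["img"][100:340,200:440,::-1],None,fx=2.5,fy=2.5,interpolation=cv2.INTER_CUBIC);cv2.imwrite("pics/w2c.png",im)
E
```

```text
5.8 [ 0.51695548 -0.22316489  0.23155984]
[[318.5, 116.1], [318.3, 261.3], [329.0, 149.7], [308.3, 149.6]]
```

View pics/w2c.png

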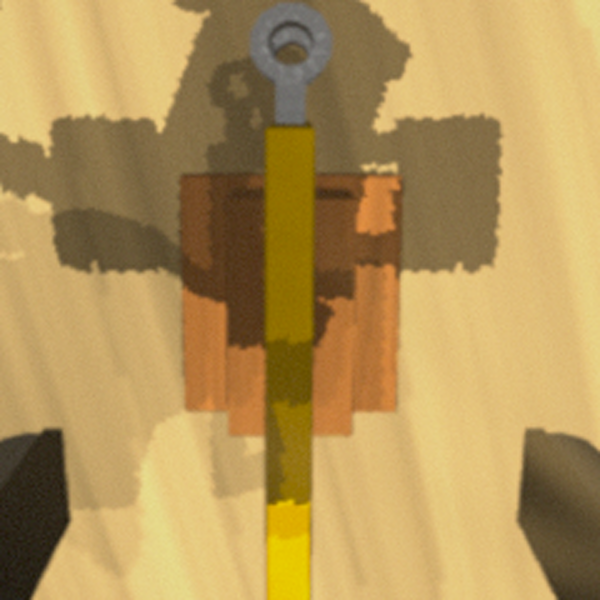

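The gate's rail runs along image column 315.6 and the knuckle is at (316.4,117), within about 1.4 mm of the estimate. The jaws straddle the rail and are parallel to it. I go down and grip.

Request:
jog_arm([
  {"fingers":1,"dp":[0,-0.05,0.8],"twist":0},
  {"fingers":1,"dp":[0,0,0.8],"twist":0},
  {"fingers":1,"dp":[0,0,0.8],"twist":0},
  {"fingers":1,"dp":[0,0,0.78],"twist":0},
  {"fingers":0.5,"dp":[0,0,0],"twist":0},
  {"fingers":0.2,"dp":[0,0,0],"twist":0},
  {"fingers":0.05,"dp":[0,0,0],"twist":0},
  {"fingers":0,"dp":[0,0,0],"twist":0},
  {"fingers":0,"dp":[0,0,0],"twist":0},
  {"fingers":0,"dp":[0,0,0],"twist":0},
], squeeze=35)

```text
t: 6.85
tool_pos: [0.516, -0.2245, 0.1526]
tool_rot: [2.486, 1.919, 0.0]
wrist_force: [1.1, -0.7, -0.1]
grip_width: 0.0461
grasp_force: 0.0
```

Request:
jog_arm([
  {"fingers":0,"dp":[0,0,0],"twist":0},
  {"fingers":0,"dp":[0,0,0],"twist":0},
  {"fingers":0,"dp":[0,0,0],"twist":0},
  {"fingers":0,"dp":[0,0,0],"twist":0},
])

```text
t: 7.25
tool_pos: [0.5157, -0.2244, 0.1521]
tool_rot: [-2.487, -1.92, 0.0]
wrist_force: [0.2, -0.4, 0.6]
grip_width: 0.0141
grasp_force: 0.0
```

Request:
jog_arm([
  {"fingers":0,"dp":[0,0,0],"twist":0},
  {"fingers":0,"dp":[0,0,0],"twist":0},
  {"fingers":0,"dp":[0,0,0],"twist":0},
])

```text
t: 7.55
tool_pos: [0.5156, -0.2243, 0.152]
tool_rot: [-2.487, -1.92, 0.0]
wrist_force: [-0.4, 0.2, -0.8]
grip_width: 0.0115
grasp_force: 35.0
```

Request:
jog_arm([
  {"fingers":0,"dp":[0,0,-0.2],"twist":0},
  {"fingers":0,"dp":[0,0,-0.4],"twist":0},
  {"fingers":0,"dp":[0,0,-0.5],"twist":0},
  {"fingers":0,"dp":[0,0,-0.5],"twist":0},
  {"fingers":0,"dp":[0,0,-0.5],"twist":0},
  {"fingers":0,"dp":[0,0,-0.5],"twist":0},
  {"fingers":0,"dp":[0,0,0],"twist":0},
])

```text
t: 8.25
tool_pos: [0.517, -0.2252, 0.22]
tool_rot: [2.483, 1.917, 0.002]
wrist_force: [0.1, -0.0, -3.5]
grip_width: 0.0119
grasp_force: 35.0
```

Request:
jog_arm([
  {"fingers":0,"dp":[-0.15,-0.6,0],"twist":0},
  {"fingers":0,"dp":[-0.22,-0.84,0],"twist":0},
  {"fingers":0,"dp":[-0.22,-0.84,0],"twist":0},
  {"fingers":0,"dp":[-0.22,-0.84,0],"twist":0},
  {"fingers":0,"dp":[-0.22,-0.84,0],"twist":0},
  {"fingers":0,"dp":[-0.22,-0.84,0],"twist":0},
  {"fingers":0,"dp":[-0.22,-0.84,0],"twist":0},
  {"fingers":0,"dp":[0,0,0],"twist":0},
])

```text
t: 9.05
tool_pos: [0.3682, -0.2239, 0.2166]
tool_rot: [-2.487, -1.917, 0.001]
wrist_force: [0.5, 0.3, -3.8]
grip_width: 0.012
grasp_force: 35.0
```

Request:
jog_arm([
  {"fingers":0,"dp":[0.957,-0.253,0],"twist":0.92},
  {"fingers":0,"dp":[0.934,-0.329,0],"twist":0.92},
  {"fingers":0,"dp":[0.904,-0.403,0],"twist":0.92},
  {"fingers":0,"dp":[0.869,-0.474,0],"twist":0.92},
  {"fingers":0,"dp":[0.828,-0.542,0],"twist":0.92},
  {"fingers":0,"dp":[0.782,-0.607,0],"twist":0.92},
  {"fingers":0,"dp":[0.731,-0.668,0],"twist":0.92},
  {"fingers":0,"dp":[0.675,-0.724,0],"twist":0.92},
])

```text
t: 9.85
tool_pos: [0.3698, -0.025, 0.2171]
tool_rot: [2.967, 1.032, 0.001]
wrist_force: [0.3, 0.2, -3.6]
grip_width: 0.0114
grasp_force: 35.0
```

Request:
jog_arm([
  {"fingers":0,"dp":[0.615,-0.776,0],"twist":0.92},
  {"fingers":0,"dp":[0.551,-0.823,0],"twist":0.92},
  {"fingers":0,"dp":[0.483,-0.864,0],"twist":0.92},
  {"fingers":0,"dp":[0.412,-0.9,0],"twist":0.92},
  {"fingers":0,"dp":[0.339,-0.93,0],"twist":0.92},
  {"fingers":0,"dp":[0.263,-0.954,0],"twist":0.92},
  {"fingers":0,"dp":[0.186,-0.972,0],"twist":0.92},
  {"fingers":0,"dp":[0,0,0],"twist":0},
  {"fingers":0,"dp":[0,0,0],"twist":0},
])

```text
t: 10.75
tool_pos: [0.3691, 0.1473, 0.217]
tool_rot: [3.136, 0.178, -0.0]
wrist_force: [0.1, -0.6, -3.8]
grip_width: 0.0115
grasp_force: 35.0
```

```bash
python3 - <<'E'
from snap import *
o,f,T=snap("w3");print(o["t"],o["tool_pos"],R.from_rotvec(o["tool_rot"]).as_matrix().round(4),o["wrist_force"])
q=np.array([.54775,.15807,-.23694]);p=place(q,[(-3.3,-1.8,125)]);p=np.r_[p,p];p[1,2]=.045;print(p,projw(f,p,T).round(1).tolist())
im=cv2.resize(f["img"][0:300,160:480,::-1],None,fx=2,fy=2,interpolation=cv2.INTER_CUBIC);cv2.imwrite("pics/w3c.png",im)
E
```

```text
10.75 [0.36913549 0.14728348 0.21698557] [[ 9.936e-01  1.130e-01 -3.000e-04]
 [ 1.130e-01 -9.936e-01 -4.000e-04]
 [-3.000e-04  4.000e-04 -1.000e+00]] [ 0.13180416 -0.61792079 -3.79720973]
[[0.54411969 0.1570949  0.125     ]
 [0.54411969 0.1570949  0.045     ]] [[332.3, -8.2], [328.7, 26.0]]
```

View pics/w3c.png

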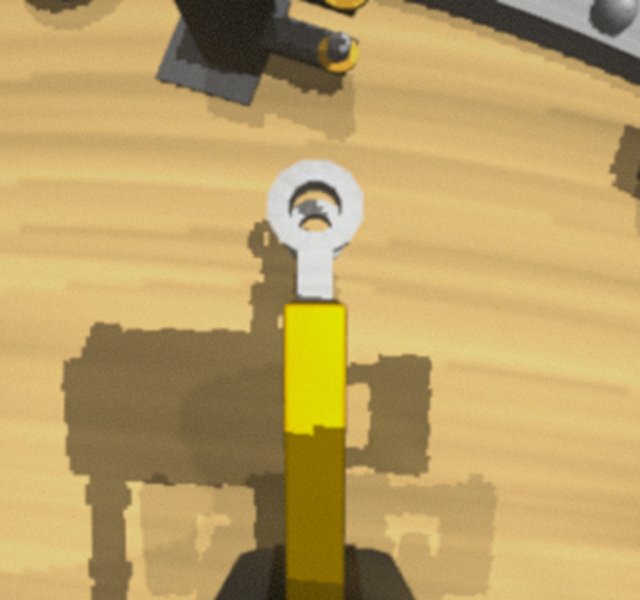

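The view shows the lower pin's disc at about (329,26), exactly where the estimate predicts (328.7,26.0). The held knuckle's ring is at about (317.6,104) and the rail is parallel to the tool's x. Next I measure the ring in tool coordinates.

```bash
python3 - <<'E'
import pickle,cv2;from h import *
o,f=pickle.load(open("w3.pkl","rb"));C=f["T_tool_cam"]
s=f["img"][70:128,285:350].astype(int)
m=((s.max(2)-s.min(2)<25)&(s.min(2)>150)).astype(np.uint8)
n,l,st,c=cv2.connectedComponentsWithStats(m);k=1+np.argmax(st[1:,4]);print(st[k])
cnt=max(cv2.findContours((l==k).astype(np.uint8),0,2)[0],key=len)
cnt=cnt[cnt[:,0,1]<45];(x,y),r=cv2.minEnclosingCircle(cnt);e=cv2.fitEllipse(cnt);print(x,y,r,e)
h=cv2.findContours((l==k).astype(np.uint8),cv2.RETR_CCOMP,2);
for q,hh in zip(h[0],h[1][0]):
    if hh[3]>=0 and len(q)>8: print("bore",cv2.fitEllipse(q))
uv=np.array(e[0])+[285,70]
k=least_squares(lambda p:(projw(f,[[p[0],p[1],.020]],C)-uv).ravel(),[.09,0]).x;print("knuckle in tool",k)
M=R.from_rotvec(o["tool_rot"]).as_matrix();ax=o["tool_pos"]+M@[*k,.02];print("axis now",ax)
pin=np.array([.54412,.15709]);print("to go tool xy units",(M[:2,:2].T@(pin-ax[:2]))/.025,"gate z now",o["tool_pos"][2]-.12)
E
```

```text
[   9   10   47   48 1354]
31.96161460876465 33.364173889160156 23.90135383605957 ((31.93431282043457, 33.22262954711914), (46.149383544921875, 46.73569107055664), 69.67922973632812)
bore ((31.74067497253418, 31.679576873779297), (24.820249557495117, 26.380226135253906), 14.970931053161621)
knuckle in tool [ 0.08867644 -0.00017872]
axis now [0.45721842 0.15747113 0.1969568 ]
to go tool xy units [3.45208506 0.40786791] gate z now 0.09698556515902104
```

Request:
jog_arm([
  {"fingers":0,"dp":[0,0.2,0.54],"twist":0},
  {"fingers":0,"dp":[0,0.21,0.54],"twist":0},
  {"fingers":0,"dp":[0.5,0,0],"twist":0},
  {"fingers":0,"dp":[0.6,0,0],"twist":0},
  {"fingers":0,"dp":[0.6,0,0],"twist":0},
  {"fingers":0,"dp":[0.6,0,0],"twist":0},
  {"fingers":0,"dp":[0.5,0,0],"twist":0},
  {"fingers":0,"dp":[0.4,0,0],"twist":0},
  {"fingers":0,"dp":[0.25,0,0],"twist":0},
  {"fingers":0,"dp":[0,0,0],"twist":0},
])

```text
t: 11.8
tool_pos: [0.4562, 0.1459, 0.1895]
tool_rot: [3.137, 0.173, -0.001]
wrist_force: [-0.0, -0.1, -3.6]
grip_width: 0.0116
grasp_force: 35.0
```

Request:
jog_arm([
  {"fingers":0,"dp":[0,0,0],"twist":0},
  {"fingers":0,"dp":[0,0,0],"twist":0},
])

```text
t: 12.0
tool_pos: [0.4555, 0.1463, 0.19]
tool_rot: [3.137, 0.174, -0.001]
wrist_force: [0.4, -0.6, -4.2]
grip_width: 0.0123
grasp_force: 35.0
```

```bash
python3 - <<'E'
from snap import *
o,f,T=snap("w4");M=R.from_rotvec(o["tool_rot"]).as_matrix();print(o["t"],o["tool_pos"],o["wrist_force"],M.round(4).tolist())
ax=o["tool_pos"]+M@[.08868,-.00018,.02];pin=np.array([.54412,.15709])
print("to go units",(M[:2,:2].T@(pin-ax[:2]))/.025,"gate z",o["tool_pos"][2]-.12)
im=cv2.resize(f["img"][60:160,260:380,::-1],None,fx=5,fy=5,interpolation=cv2.INTER_CUBIC);cv2.imwrite("pics/w4c.png",im)
print(projw(f,[[*pin,.141],[*pin,.125],[*ax[:2],ax[2]]],T).round(1).tolist())
E
```

```text
12.0 [0.45549322 0.14630257 0.18995915] [ 0.38147351 -0.56857263 -4.19189954] [[0.9939, 0.1104, -0.0004], [0.1104, -0.9939, -0.0001], [-0.0004, 0.0, -1.0]]
to go units [ 0.02419507 -0.03022209] gate z 0.06995915171590528
[[315.6, 107.6], [315.7, 110.0], [316.9, 103.2]]
```

View pics/w4c.png

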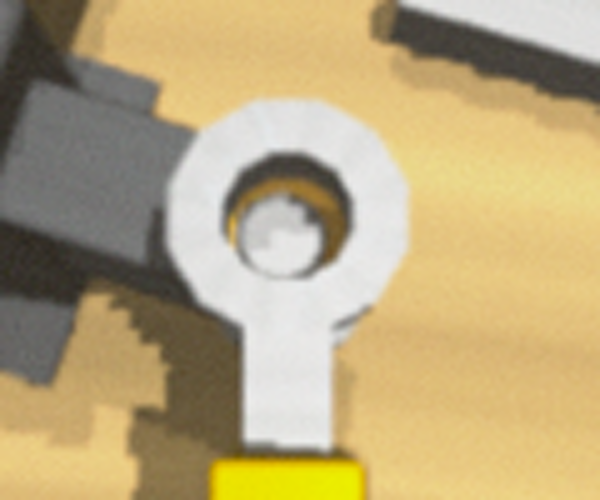

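The pin top shows inside the bore at about (315.8,106.8) against the ring at (317.2,103), so roughly 0.8 mm remains in x and −0.7 mm in y. I correct for that and lower gently.

Request:
jog_arm([
  {"fingers":0,"dp":[0.035,-0.028,0.1],"twist":0},
  {"fingers":0,"dp":[0,0,0.1],"twist":0},
  {"fingers":0,"dp":[0,0,0.06],"twist":0},
  {"fingers":0,"dp":[0,0,0.04],"twist":0},
  {"fingers":0,"dp":[0,0,0.04],"twist":0},
  {"fingers":0,"dp":[0,0,0.04],"twist":0},
  {"fingers":0,"dp":[0,0,0.04],"twist":0},
])

```text
t: 12.75
tool_pos: [0.4568, 0.1471, 0.1796]
tool_rot: [3.137, 0.174, 0.0]
wrist_force: [0.1, -0.6, -4.1]
grip_width: 0.0119
grasp_force: 35.0
```

Request:
jog_arm([
  {"fingers":0,"dp":[0,0,0.04],"twist":0},
  {"fingers":0,"dp":[0,0,0.04],"twist":0},
  {"fingers":0,"dp":[0,0,0.04],"twist":0},
])

```text
t: 13.05
tool_pos: [0.4568, 0.1471, 0.1765]
tool_rot: [3.137, 0.174, -0.0]
wrist_force: [0.3, 0.8, -4.9]
grip_width: 0.0117
grasp_force: 35.0
```

Request:
jog_arm([
  {"fingers":0,"dp":[0,0,0.05],"twist":0},
  {"fingers":0,"dp":[0,0,0.05],"twist":0},
  {"fingers":0,"dp":[0,0,0.05],"twist":0},
  {"fingers":0,"dp":[0,0,0.05],"twist":0},
  {"fingers":0,"dp":[0,0,0.05],"twist":0},
])

```text
t: 13.55
tool_pos: [0.4568, 0.1471, 0.1702]
tool_rot: [3.137, 0.174, -0.0]
wrist_force: [-0.2, -0.5, -4.2]
grip_width: 0.0119
grasp_force: 35.0
```

Request:
jog_arm([
  {"fingers":0,"dp":[0,0,0.04],"twist":0},
  {"fingers":0,"dp":[0,0,0.04],"twist":0},
  {"fingers":0,"dp":[0,0,0.04],"twist":0},
])

```text
t: 13.85
tool_pos: [0.4568, 0.1471, 0.1673]
tool_rot: [3.137, 0.174, 0.0]
wrist_force: [0.1, -0.1, -4.2]
grip_width: 0.0118
grasp_force: 35.0
```

Request:
jog_arm([
  {"fingers":0,"dp":[0,0,0.04],"twist":0},
  {"fingers":0,"dp":[0,0,0.03],"twist":0},
  {"fingers":0,"dp":[0,0,0],"twist":0},
])

```text
t: 14.15
tool_pos: [0.4568, 0.1471, 0.1655]
tool_rot: [3.137, 0.174, -0.0]
wrist_force: [0.1, 0.9, -3.8]
grip_width: 0.0117
grasp_force: 35.0
```

Request:
jog_arm([
  {"fingers":0,"dp":[0,0,0.03],"twist":0},
  {"fingers":0,"dp":[0,0,0],"twist":0},
])

```text
t: 14.35
tool_pos: [0.457, 0.1471, 0.1652]
tool_rot: [3.137, 0.174, 0.001]
wrist_force: [-1.0, -0.6, -2.1]
grip_width: 0.0119
grasp_force: 35.0
```

Request:
jog_arm([
  {"fingers":0,"dp":[0,0,0.02],"twist":0},
  {"fingers":0,"dp":[0,0,0],"twist":0},
  {"fingers":0,"dp":[0,0,0],"twist":0},
])

```text
t: 14.65
tool_pos: [0.4569, 0.1472, 0.165]
tool_rot: [3.137, 0.174, 0.001]
wrist_force: [-3.4, -1.1, 4.8]
grip_width: 0.0117
grasp_force: 35.0
```

Request:
jog_arm([
  {"fingers":0.16,"dp":[0,0,0],"twist":0},
  {"fingers":0.2,"dp":[0,0,0],"twist":0},
  {"fingers":0.2,"dp":[0,0,0],"twist":0},
  {"fingers":0.2,"dp":[0,0,0],"twist":0},
  {"fingers":0.2,"dp":[0,0,0],"twist":0},
])

```text
t: 15.15
tool_pos: [0.4568, 0.1472, 0.1643]
tool_rot: [-3.137, -0.174, -0.0]
wrist_force: [-0.6, -0.5, 0.3]
grip_width: 0.0183
grasp_force: 0.0
```

```bash
python3 - <<'E'
from snap import *
o,f,T=snap("w5");M=R.from_rotvec(o["tool_rot"]).as_matrix();print(o["t"],o["tool_pos"],o["wrist_force"],o["grip_width"],np.degrees(np.arctan2(M[1,0],M[0,0])))
def ring(f):
    s=f["img"][70:135,280:355].astype(int);m=((s.max(2)-s.min(2)<25)&(s.min(2)>150)).astype(np.uint8)
    n,l,st,c=cv2.connectedComponentsWithStats(m);k=1+np.argmax(st[1:,4]);cnt=max(cv2.findContours((l==k).astype(np.uint8),0,2)[0],key=len)
    cnt=cnt[cnt[:,0,1]<45];return np.array(cv2.fitEllipse(cnt)[0])+[280,70],cv2.fitEllipse(cnt)[1]
print(ring(f))
import pickle
for n in("w3","w4"):print(n,ring(pickle.load(open(n+".pkl","rb"))[1]))
E
```

```text
15.15 [0.45684689 0.14715466 0.16432982] [-0.55484317 -0.50687983  0.29694179] 0.018324230939772472 6.333689631139558
(array([316.40991974, 107.77434921]), (47.075801849365234, 48.702056884765625))
w3 (array([316.93431091, 103.22262955]), (46.149383544921875, 46.73569107055664))
w4 (array([316.72786331, 102.59023285]), (44.926998138427734, 47.78238296508789))
```

The gate took up contact right at z ≈ 45 mm, and the load is now off the wrist, so it hangs on the shoulders. Now I swing it shut with the jaws loose around the rail.

Request:
jog_arm([
  {"fingers":0.2,"dp":[0.002,0.08,0],"twist":-0.25},
  {"fingers":0.2,"dp":[0.003,0.155,0],"twist":-0.5},
  {"fingers":0.2,"dp":[0.003,0.155,0],"twist":-0.5},
  {"fingers":0.2,"dp":[0.003,0.155,0],"twist":-0.5},
  {"fingers":0.2,"dp":[0.003,0.155,0],"twist":-0.5},
  {"fingers":0.2,"dp":[0.003,0.155,0],"twist":-0.5},
  {"fingers":0.2,"dp":[0.003,0.155,0],"twist":-0.5},
  {"fingers":0.2,"dp":[0.003,0.155,0],"twist":-0.5},
])

```text
t: 16.0
tool_pos: [0.4646, 0.1189, 0.1643]
tool_rot: [-3.066, -0.686, -0.0]
wrist_force: [0.6, -0.0, -0.9]
grip_width: 0.0183
grasp_force: 0.1
```

```bash
python3 - <<'E'
from snap import *
o,f,T=snap("w6");M=R.from_rotvec(o["tool_rot"]).as_matrix();print(o["t"],o["tool_pos"],o["wrist_force"],o["grip_width"],np.degrees(np.arctan2(M[1,0],M[0,0])))
import pickle
for n in("w4","w5","w6"):
    f=pickle.load(open(n+".pkl","rb"))[1]
    h=cv2.cvtColor(f["img"],cv2.COLOR_RGB2HSV);m=(h[...,0]>22)&(h[...,0]<34)&(h[...,1]>200)&(h[...,2]>60)
    print(n,[(r,[int(v) for v in np.percentile(np.where(m[r,250:400])[0]+250,[3,97])] if m[r,250:400].sum()>5 else None) for r in(160,180,200,230,260)])
E
```

```text
16.0 [0.46464768 0.1189407  0.1643345 ] [ 0.58276187 -0.03444475 -0.89803175] 0.01830380272610452 25.236339279166607
w4 [(160, [302, 331]), (180, [302, 331]), (200, [302, 331]), (230, [303, 330]), (260, [303, 330])]
w5 [(160, [304, 329]), (180, [302, 331]), (200, [302, 331]), (230, [303, 331]), (260, [303, 330])]
w6 [(160, [302, 328]), (180, [300, 329]), (200, [299, 328]), (230, [299, 327]), (260, [299, 325])]
```

Request:
jog_arm([
  {"fingers":0.2,"dp":[0.003,0.155,0],"twist":-0.5},
  {"fingers":0.2,"dp":[0.003,0.155,0],"twist":-0.5},
  {"fingers":0.2,"dp":[0.003,0.155,0],"twist":-0.5},
  {"fingers":0.2,"dp":[0.003,0.155,0],"twist":-0.5},
  {"fingers":0.2,"dp":[0.003,0.155,0],"twist":-0.5},
  {"fingers":0.2,"dp":[0.003,0.155,0],"twist":-0.5},
  {"fingers":0.2,"dp":[0.003,0.155,0],"twist":-0.5},
  {"fingers":0.2,"dp":[0.003,0.155,0],"twist":-0.5},
  {"fingers":0.2,"dp":[0.003,0.155,0],"twist":-0.5},
  {"fingers":0.2,"dp":[0.003,0.155,0],"twist":-0.5},
])

```text
t: 17.05
tool_pos: [0.488, 0.0886, 0.1643]
tool_rot: [-2.845, -1.332, 0.0]
wrist_force: [0.3, -0.2, 0.3]
grip_width: 0.0186
grasp_force: 0.1
```

Request:
jog_arm([
  {"fingers":0.2,"dp":[0.003,0.155,0],"twist":-0.5},
  {"fingers":0.2,"dp":[0.003,0.155,0],"twist":-0.5},
  {"fingers":0.2,"dp":[0.003,0.155,0],"twist":-0.5},
  {"fingers":0.2,"dp":[0.003,0.124,0],"twist":-0.4},
  {"fingers":0.2,"dp":[0.002,0.093,0],"twist":-0.3},
  {"fingers":0.2,"dp":[0.001,0.062,0],"twist":-0.2},
  {"fingers":0.2,"dp":[0.001,0.062,0],"twist":-0.2},
  {"fingers":0.2,"dp":[0.001,0.062,0],"twist":-0.2},
  {"fingers":0.2,"dp":[0.001,0.062,0],"twist":-0.2},
  {"fingers":0.2,"dp":[0.001,0.062,0],"twist":-0.2},
])

```text
t: 18.05
tool_pos: [0.5091, 0.0756, 0.1643]
tool_rot: [-2.632, -1.715, 0.0]
wrist_force: [0.2, -0.4, -0.2]
grip_width: 0.0182
grasp_force: 0.1
```

```bash
cat > chk.py <<'E'
from snap import *
def chk(n):
    o,f,T=snap(n);M=R.from_rotvec(o["tool_rot"]).as_matrix();print(o["t"],o["tool_pos"],o["wrist_force"],o["grip_width"],"yaw",np.degrees(np.arctan2(M[1,0],M[0,0])))
    h=cv2.cvtColor(f["img"],cv2.COLOR_RGB2HSV);m=(h[...,0]>22)&(h[...,0]<34)&(h[...,1]>200)&(h[...,2]>60)
    print([(r,[int(v) for v in np.percentile(np.where(m[r,250:400])[0]+250,[3,97])] if m[r,250:400].sum()>5 else None) for r in(160,180,200,230,260)])
E
python3 -c "from chk import *;chk('w7')"
```

```text
18.05 [0.50905807 0.07562253 0.16433928] [ 0.22698646 -0.35794621 -0.21089101] 0.01821174018516086 yaw 66.16498057815011
[(160, [305, 327]), (180, [302, 330]), (200, [301, 328]), (230, [300, 328]), (260, [299, 325])]
```

Request:
jog_arm([
  {"fingers":0.2,"dp":[0.001,0.062,0],"twist":-0.2},
  {"fingers":0.2,"dp":[0.001,0.062,0],"twist":-0.2},
  {"fingers":0.2,"dp":[0.001,0.062,0],"twist":-0.2},
  {"fingers":0.2,"dp":[0.001,0.062,0],"twist":-0.2},
  {"fingers":0.2,"dp":[0.001,0.062,0],"twist":-0.2},
  {"fingers":0.2,"dp":[0.001,0.062,0],"twist":-0.2},
  {"fingers":0.2,"dp":[0.001,0.062,0],"twist":-0.2},
  {"fingers":0.2,"dp":[0.001,0.062,0],"twist":-0.2},
  {"fingers":0.2,"dp":[0,0.05,0],"twist":-0.15},
])

```text
t: 19.0
tool_pos: [0.522, 0.0711, 0.1644]
tool_rot: [2.494, 1.91, 0.0]
wrist_force: [-0.4, 0.5, 0.1]
grip_width: 0.0181
grasp_force: 0.1
```

```bash
python3 -c "from chk import *;chk('w8')"
```

```text
19.0 [0.52201086 0.071135   0.1643532 ] [-0.4354289   0.48090486  0.08581906] 0.018127696943136786 yaw 74.90379927433077
[(160, [306, 326]), (180, [302, 330]), (200, [301, 329]), (230, [300, 328]), (260, [299, 325])]
```

Request:
jog_arm([
  {"fingers":0.2,"dp":[0,0.05,0],"twist":-0.15},
  {"fingers":0.2,"dp":[0,0.04,0],"twist":-0.15},
  {"fingers":0.2,"dp":[0,0.04,0],"twist":0},
  {"fingers":0.2,"dp":[0,0.03,0],"twist":0},
])

```text
t: 19.45
tool_pos: [0.5258, 0.0702, 0.1643]
tool_rot: [-2.47, -1.941, 0.0]
wrist_force: [-0.3, -0.0, -0.2]
grip_width: 0.0185
grasp_force: 0.1
```

Request:
jog_arm([
  {"fingers":0.2,"dp":[0,0.02,0],"twist":0},
  {"fingers":0.2,"dp":[0,0.02,0],"twist":0},
])

```text
t: 19.65
tool_pos: [0.5267, 0.0699, 0.1643]
tool_rot: [-2.47, -1.941, 0.0]
wrist_force: [-0.5, -0.7, 0.5]
grip_width: 0.0187
grasp_force: 0.1
```

```bash
python3 -c "from chk import *;chk('w9')"
```

```text
19.65 [0.52671752 0.06993433 0.16433278] [-0.50614948 -0.73595589  0.53709948] 0.018695565172255926 yaw 76.33157246538879
[(160, [300, 320]), (180, [297, 325]), (200, [296, 325]), (230, [297, 324]), (260, [297, 323])]
```

Request:
jog_arm([
  {"fingers":0.2,"dp":[0,0.02,0],"twist":0},
  {"fingers":0.2,"dp":[0,0.02,0],"twist":0},
  {"fingers":0.2,"dp":[0,0,0],"twist":0},
])

```text
t: 20.0
tool_pos: [0.5278, 0.0697, 0.1644]
tool_rot: [2.47, 1.941, 0.0]
wrist_force: [0.2, 0.3, -0.2]
grip_width: 0.0185
grasp_force: 0.0
```

Request:
jog_arm([
  {"fingers":0.2,"dp":[0,0.02,0],"twist":0},
  {"fingers":0.2,"dp":[0,0.02,0],"twist":0},
  {"fingers":0.2,"dp":[0,0,0],"twist":0},
])

```text
t: 20.3
tool_pos: [0.5287, 0.0695, 0.1644]
tool_rot: [2.47, 1.941, 0.0]
wrist_force: [0.2, 0.2, 0.6]
grip_width: 0.0184
grasp_force: 0.0
```

```bash
python3 -c "from chk import *;chk('w10')"
```

```text
20.3 [0.52872862 0.06949458 0.16435826] [0.15697674 0.20487044 0.61434646] 0.018356274413007977 yaw 76.33300144130642
[(160, [298, 320]), (180, [293, 322]), (200, [293, 322]), (230, [294, 322]), (260, [296, 321])]
```

Request:
jog_arm([
  {"fingers":0.2,"dp":[0,0.02,0],"twist":0},
  {"fingers":0.2,"dp":[0,0.02,0],"twist":0},
  {"fingers":0.2,"dp":[0,0,0],"twist":0},
])

```text
t: 20.65
tool_pos: [0.5292, 0.0694, 0.1643]
tool_rot: [-2.469, -1.941, 0.001]
wrist_force: [-2.7, 0.0, 1.5]
grip_width: 0.0189
grasp_force: 1.4
```

Request:
jog_arm([
  {"fingers":0.2,"dp":[0,0.02,0],"twist":0},
  {"fingers":0.2,"dp":[0,0,0],"twist":0},
])

```text
t: 20.85
tool_pos: [0.5295, 0.0693, 0.1643]
tool_rot: [-2.469, -1.941, 0.002]
wrist_force: [-6.4, 0.4, 4.1]
grip_width: 0.0184
grasp_force: 2.7
```

```bash
python3 -c "from chk import *;chk('w11')"
```

```text
20.85 [0.52949599 0.0693401  0.1643382 ] [-6.37114296  0.3592357   4.1490217 ] 0.018390361722083574 yaw 76.34496114601693
[(160, [299, 318]), (180, [293, 322]), (200, [293, 321]), (230, [294, 322]), (260, [295, 321])]
```

The bumper gives a firm 6 N reaction, so the gate is shut. I ease off, open the jaws and rise.

Request:
jog_arm([
  {"fingers":0.2,"dp":[0,-0.05,0],"twist":0},
  {"fingers":0.2,"dp":[0,-0.06,0],"twist":0},
  {"fingers":0.35,"dp":[0,0,0],"twist":0},
  {"fingers":0.4,"dp":[0,0,0],"twist":0},
  {"fingers":0.4,"dp":[0,0,0],"twist":0},
  {"fingers":0.4,"dp":[0,0,0],"twist":0},
])

```text
t: 21.5
tool_pos: [0.5276, 0.0697, 0.1644]
tool_rot: [2.47, 1.941, 0.0]
wrist_force: [-0.2, 0.7, 0.7]
grip_width: 0.0372
grasp_force: 0.0
```

Request:
jog_arm([
  {"fingers":0.4,"dp":[0,0,-0.3],"twist":0},
  {"fingers":0.4,"dp":[0,0,-0.6],"twist":0},
  {"fingers":0.4,"dp":[0,0,-0.8],"twist":0},
  {"fingers":0.4,"dp":[0,0,-0.8],"twist":0},
  {"fingers":0.4,"dp":[0,0,-0.8],"twist":0},
  {"fingers":0.4,"dp":[0,0,0],"twist":0},
  {"fingers":0.4,"dp":[0,0,0],"twist":0},
])

```text
t: 22.2
tool_pos: [0.5278, 0.0697, 0.2476]
tool_rot: [2.469, 1.941, 0.002]
wrist_force: [0.5, 0.8, -0.9]
grip_width: 0.0368
grasp_force: 0.0
```

```bash
python3 - <<'E'
from snap import *
o,f,T=snap("w12");print(o["t"],o["tool_pos"],o["wrist_force"])
q=[.54775,.15807,-.23694]
print(projw(f,place(q,[(-3.3,-1.8,145),(0,-178,179),(-3,-22,179)]),T).round(1).tolist())
im=cv2.resize(f["img"][60:380,180:480,::-1],None,fx=1.8,fy=1.8);cv2.imwrite("pics/w12c.png",im)
E
```

```text
22.2 [0.52777879 0.06974154 0.24757904] [ 0.50358417  0.81679461 -0.86725738]
[[311.9, 117.2], [317.4, 374.0], [311.8, 147.3]]
```

View pics/w12c.png

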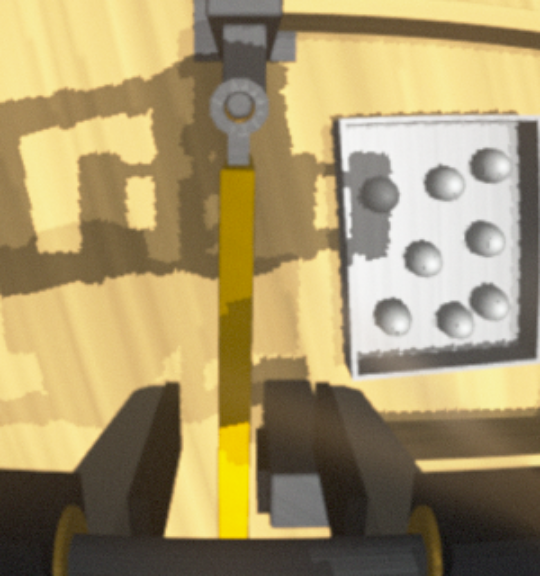

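The rail runs from (311.7,154) to about (309,357), the knuckle sits over the pin at (312,118), and the tray is untouched. The end has sprung back only about 4 mm from the bumper, inside the 10 mm tolerance. I check that it is at rest before handing in.

Request:
jog_arm([
  {"fingers":0.4,"dp":[0,0,0],"twist":0},
  {"fingers":0.4,"dp":[0,0,0],"twist":0},
  {"fingers":0.4,"dp":[0,0,0],"twist":0},
  {"fingers":0.4,"dp":[0,0,0],"twist":0},
  {"fingers":0.4,"dp":[0,0,0],"twist":0},
])

```text
t: 22.75
tool_pos: [0.5274, 0.0698, 0.2467]
tool_rot: [-2.47, -1.941, 0.0]
wrist_force: [-0.1, -0.5, 0.5]
grip_width: 0.0367
grasp_force: 0.0
```

```bash
python3 - <<'E'
from snap import *
snap("w13");q=[.54775,.15807,-.23694]
for n in("w12","w13"):
    o,f=pickle.load(open(n+".pkl","rb"));T=wT(o,f);h=cv2.cvtColor(f["img"],cv2.COLOR_RGB2HSV);m=(h[...,0]>20)&(h[...,0]<34)&(h[...,1]>190)&(h[...,2]>50)
    rows=np.arange(165,350,5);c=np.array([np.median(np.where(m[r,290:335])[0])+290 for r in rows]);P=np.polyfit(rows,c,1)
    L=lambda a:projw(f,place([*place(q,[(-3.3,-1.8,0)])[0,:2],q[2]+a],[(0,-30,179),(0,-150,179)]),T)
    a=least_squares(lambda a:np.diff(L(a[0])[:,0])-P[0]*np.diff(L(a[0])[:,1]),[0.]).x[0]
    print(n,o["t"],P,"open deg",-np.degrees(a),"end x mm",-3.3+178*np.sin(a),np.std(c-np.polyval(P,rows)))
E
```

```text
w12 22.2 [-1.10004742e-02  3.12967283e+02] open deg 1.0662105294235293 end x mm -6.6121902268024755 0.29712482604432067
w13 22.75 [-1.29445235e-02  3.14300853e+02] open deg 1.146359627387071 end x mm -6.861141879370255 0.1896458621622265
```

```bash
python3 -c "
from cell import robot
print(robot.finish_job())"
```

```text
the job is handed in; nothing more can be done
None
```

The gate hangs fully down on both pins and is shut, with its end resting about 4–7 mm short of the bumper (10 mm allowed); it was released at rest, the tray looked untouched in the last view, and the job is handed in with no verdict returned.

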